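# Touch-test the row of gel samples

## Task

The five gel sample domes on the curved wooden bar are cured and want a touch test: with closed fingertips follow the curve from the black-lidded tub's end to the white-lidded tub's end and lightly touch every dome on its top, one after the other, so that each dips visibly on its spring but is never pushed down to its stop. Finish holding still with the fingertips resting lightly on the last dome, pressing it down a little, with the other four free. Do not grasp, lift or shove the bar, and leave the tubs, the varnish bottle and the orange block where they stand.

Things in the scene. Friction and masses are not known exactly. Their poses are not given: they have to be found in the camera images.
- bar: curved wooden bar, loose on rubber feet, roughly 1 kg, 44 mm wide, 18 mm high, bent in an arc of 130 mm centre-line radius, about 195 mm end to end. Origin on its underside; its x axis runs from the pale end to the dark end, z up; the arc bulges to -y, its ends lie toward +y. Five round sample domes stand along its centre line, 40 mm apart; 0 is pale, 4 dark.
- top_0 (a point): highest point of the palest pink sample dome, number 0 of 0 to 4 from the pale end. The dome is a low round cap 26 mm across, its top 37 mm above the table untouched, 5 mm above its rim (20 mm sphere radius); its underside is 12 mm above the wood. The point sinks with the dome; a fingertip may slide over it sideways when it dips under 5 mm.
- top_1 (a point): highest point of the pink sample dome, number 1 of 0 to 4 from the pale end. The dome is a low round cap 26 mm across, its top 37 mm above the table untouched, 5 mm above its rim (20 mm sphere radius); its underside is 12 mm above the wood. The point sinks with the dome; a fingertip may slide over it sideways when it dips under 5 mm.
- top_2 (a point): highest point of the rose red (the middle one) sample dome, number 2 of 0 to 4 from the pale end. The dome is a low round cap 26 mm across, its top 37 mm above the table untouched, 5 mm above its rim (20 mm sphere radius); its underside is 12 mm above the wood. The point sinks with the dome; a fingertip may slide over it sideways when it dips under 5 mm.
- top_3 (a point): highest point of the dark red sample dome, number 3 of 0 to 4 from the pale end. The dome is a low round cap 26 mm across, its top 37 mm above the table untouched, 5 mm above its rim (20 mm sphere radius); its underside is 12 mm above the wood. The point sinks with the dome; a fingertip may slide over it sideways when it dips under 5 mm.
- top_4 (a point): highest point of the darkest, plum sample dome, number 4 of 0 to 4 from the pale end. The dome is a low round cap 26 mm across, its top 37 mm above the table untouched, 5 mm above its rim (20 mm sphere radius); its underside is 12 mm above the wood. The point sinks with the dome; a fingertip may slide over it sideways when it dips under 5 mm.
- dome_0 (a joint): how far the palest pink dome is pressed down, m: 0 untouched, 0.010 on its stop. A light spring of about 400 N/m (4 N at the stop) lifts it again. A dip of 1 to 9 mm is a light touch. Domes are 40 mm apart, so only closed fingers touch one at a time.
- dome_1 (a joint): how far the pink dome is pressed down, m: 0 untouched, 0.010 on its stop. A light spring of about 400 N/m (4 N at the stop) lifts it again. A dip of 1 to 9 mm is a light touch. Domes are 40 mm apart, so only closed fingers touch one at a time.
- dome_2 (a joint): how far the rose red (the middle one) dome is pressed down, m: 0 untouched, 0.010 on its stop. A light spring of about 400 N/m (4 N at the stop) lifts it again. A dip of 1 to 9 mm is a light touch. Domes are 40 mm apart, so only closed fingers touch one at a time.
- dome_3 (a joint): how far the dark red dome is pressed down, m: 0 untouched, 0.010 on its stop. A light spring of about 400 N/m (4 N at the stop) lifts it again. A dip of 1 to 9 mm is a light touch. Domes are 40 mm apart, so only closed fingers touch one at a time.
- dome_4 (a joint): how far the darkest, plum dome is pressed down, m: 0 untouched, 0.010 on its stop. A light spring of about 400 N/m (4 N at the stop) lifts it again. A dip of 1 to 9 mm is a light touch. Domes are 40 mm apart, so only closed fingers touch one at a time.
- powder_tub_0: black-lidded white tub, 49 mm across, 44 mm high, loose, origin at the centre of its underside; stands on the table just beyond one end of the bar (either end), its centre about 58 mm from the end dome's: marks the end to START at
- powder_tub_1: white-lidded white tub, 55 mm across, 44 mm high, loose, origin at the centre of its underside; stands just beyond the other end of the bar: marks the end to FINISH at
- varnish_0: small bottle of red varnish with a black cap, 31 mm across, 72 mm high, loose, origin under its centre; stands inside the curve of the bar, at least 70 mm from the domes; leave alone
- orange_buffer: orange sanding block, 28x50x16 mm, loose, origin under its centre; lies on the outer side of the curve; leave alone
There are look-alikes about, which are no part of the job. Several things have the shape of the bar; the one meant has the colours described above. Of the things that look like the powder_tub_1, the smallest one is meant.

How it is judged:
On the way, in this order (a step that is already met when the one before it is completed fails the run):
1. the fingertips, above it, press the first dome (at the black-lidded tub) down by more than 1 mm (((horizontal distance between powder_tub_0 and top_0 below 0.1 m and value of joint dome_0 above 0.001 m and horizontal distance between the grasp point and top_0 below 0.03 m) or (horizontal distance between powder_tub_0 and top_4 below 0.1 m and value of joint dome_4 above 0.001 m and horizontal distance between the grasp point and top_4 below 0.03 m))), for 0.1 s.
2. the fingertips, above it, press the second dome down by more than 1 mm (((horizontal distance between powder_tub_0 and top_0 below 0.1 m and value of joint dome_1 above 0.001 m and horizontal distance between the grasp point and top_1 below 0.03 m) or (horizontal distance between powder_tub_0 and top_4 below 0.1 m and value of joint dome_3 above 0.001 m and horizontal distance between the grasp point and top_3 below 0.03 m))), for 0.1 s.
3. the fingertips, above it, press the third (middle) dome down by more than 1 mm (((horizontal distance between powder_tub_0 and top_0 below 0.1 m and value of joint dome_2 above 0.001 m and horizontal distance between the grasp point and top_2 below 0.03 m) or (horizontal distance between powder_tub_0 and top_4 below 0.1 m and value of joint dome_2 above 0.001 m and horizontal distance between the grasp point and top_2 below 0.03 m))), for 0.1 s.
4. the fingertips, above it, press the fourth dome down by more than 1 mm (((horizontal distance between powder_tub_0 and top_0 below 0.1 m and value of joint dome_3 above 0.001 m and horizontal distance between the grasp point and top_3 below 0.03 m) or (horizontal distance between powder_tub_0 and top_4 below 0.1 m and value of joint dome_1 above 0.001 m and horizontal distance between the grasp point and top_1 below 0.03 m))), for 0.1 s.
5. the fingertips, above it, press the last dome (at the white-lidded tub) down by more than 1 mm (((horizontal distance between powder_tub_0 and top_0 below 0.1 m and value of joint dome_4 above 0.001 m and horizontal distance between the grasp point and top_4 below 0.03 m) or (horizontal distance between powder_tub_0 and top_4 below 0.1 m and value of joint dome_0 above 0.001 m and horizontal distance between the grasp point and top_0 below 0.03 m))), for 0.1 s.
At the end, for the whole second after the job is handed in: The fingertips rest on the dome at the white-lidded tub (pressed in by 1 to 9 mm, TCP within 30 mm of it seen from above), the other four domes are up (less than 1 mm pressed), and bar, tubs, bottle and block are at rest within 15 mm of where they stood (((horizontal distance between powder_tub_0 and top_0 below 0.1 m and value of joint dome_4 above 0.001 m and horizontal distance between the grasp point and top_4 below 0.03 m and value of joint each of dome_0, dome_1, dome_2, dome_3 below 0.001 m) or (horizontal distance between powder_tub_0 and top_4 below 0.1 m and value of joint dome_0 above 0.001 m and horizontal distance between the grasp point and top_0 below 0.03 m and value of joint each of dome_1, dome_2, dome_3, dome_4 below 0.001 m)) and linear speed of each of bar, powder_tub_0, powder_tub_1, varnish_0, orange_buffer below 0.01 m/s and distance of each of bar, powder_tub_0, powder_tub_1, varnish_0, orange_buffer from where it was at the start of the episode below 0.015 m); the arm keeps its last pose, push and grip.
It fails at once if a dome is pushed down to its stop (more than 9 mm) (value of joint any of dome_0, dome_1, dome_2, dome_3, dome_4 above 0.009 m).
It fails at once if the bar is shoved or lifted (either end or its middle by more than 15 mm) (distance of bar from where it was at the start of the episode above 0.015 m or distance of any of top_0, top_4 from where it was at the start of the episode above 0.018 m).
It fails at once if a tub, the varnish bottle or the orange block is moved by more than 15 mm, lifted or tipped (distance of any of powder_tub_0, powder_tub_1, varnish_0, orange_buffer from where it was at the start of the episode above 0.015 m or angle between any of powder_tub_0, powder_tub_1, varnish_0, orange_buffer's own z axis and vertical above 0.35 rad).
It also fails if it takes over 45 s, if anything falls off the work surface, if the arm or the gripper's body presses on something with over 40 N, if the wrist force passes 120 N, or if a joint passes its speed limit or range.

## Robot

A 7-joint arm with a two-finger parallel gripper is mounted at the origin on the work surface; the furniture and walls round the work are solid. World frame = base frame: x ahead of the robot, y to its left, z up, the work surface at z = 0. Lengths are in m, angles in rad, forces in N, time in s.
With the tool pointing down it reaches from about 0.4 to 0.9 m from the base axis. Payload 5.5 kg.
Tool frame: the origin (TCP) lies between the finger pads, 19 mm behind the fingertips; this is the grasp point; z points along the fingers, y is the line along which they close (so a half turn about z gives the same grasp; the last joint's range is limited). The gripper opens to 92 mm and grips with 3 to 60 N. Pads are 19 mm wide; open, the fingers measure 130 mm over their backs; the gripper's body (75 mm by 190 mm) begins 47 mm behind the grasp point.
Start: joints at [-0.885, 0.501, -0.427, 1.55, 0.221, 1.138, -0.21], TCP at [0.267, 0.593, 0.246] pointing down, gripper open.
Joint ranges: [-2.88, 2.88], [-0.31, 2.03], [-1.54, 1.56], [0.2, 2.42], [-1.41, 4.55], [0.19, 2.02], [-2.57, 2.57]. Speed limits (rad/s): [2.57, 2.57, 3.14, 3.14, 3.14, 3.14, 3.14].

## Interface

Orientations are given as a unit quaternion [x, y, z, w].
In Python, from bench import manip, effector, viewer gives the robot as it stands. Calls block until the motion is done:
- manip.move_pose(position, orientation): joint-space move of the TCP to a pose.
- manip.servo_line(position, ori=None, vel=0.15): straight line of the TCP; ori=None keeps the orientation; vel is the mean speed in m/s.
- manip.movej(angles): joint-space move.
- effector.open_jaws() and effector.close(f_grip=None): open the fingers fully, or close them until they stop; f_grip is the grip in N (None keeps the last).
- manip.sleep(seconds).
- manip.solve_ik(position, orientation): joint angles nearest the present ones, or None.
- viewer.get_image(name): name is "scene" or "side" or "wrist"; returns the picture (384x512x3 uint8, red, green, blue); there is no depth.
- viewer.get_calibration(name): a dict with "vfov" (degrees; the focal length in pixels is half the picture's height over the tangent of half this angle, whatever the lens; pixels are square), "cx", "cy" (the principal point, pixels), "eye" and "attitude" of the camera in the world. Camera axes: x right, y down, z forward; pixel columns grow to the right and rows downward; lengths in m; the calibration is good to about 2 mm. A picture is of the moment at which its call begins: read the wrist's pose just before it. get_calibration takes no time and is no camera call; for the wrist camera it gives the pose at the moment of the call.
A pose or a line that the arm cannot do raises manip.PlanningError and nothing moves.
- manip.hand_in(): hands the job in; it is judged then, once.
Readings, each from a call of its own:
- manip.current_clock(): time.
- manip.current_q(): joint angles.
- manip.current_joint_velocities(): joint speeds.
- manip.current_tau(): joint torques, N m.
- manip.current_tool_pos(): TCP position.
- manip.current_tcp_rot(): TCP orientation.
- manip.current_force(): force on the tool from outside, world axes, zero at the start.
- manip.current_wrist_torque(): the same for the moment, N m.
- manip.current_finger_gap(): finger opening in m.
- manip.current_gripper_force(): force on a finger pad.
Only numpy, scipy, OpenCV 4.12 (cv2) and the standard library are available. Lean on these libraries where they do the work, as an engineer would, in place of code of your own. Each camera call takes 0.05 s, during which the arm holds its last target. There are 200 camera calls.

## Working session

There is one attempt and no reset: what is moved stays moved. The work goes in short steps, each a Python script; the robot and the scene stay as the last script left them, time stands still between calls to the robot, and variables do not carry over. Pictures are saved under pics/ and viewed, at most 10 in all, crops included, and the job is handed in when it is done.

```bash
ls; mkdir -p pics
python3 - <<'E'
from bench import manip, effector, viewer
import cv2
for n in ("scene","side","wrist"):
    c=viewer.get_calibration(n); print(n,c)
    im=viewer.get_image(n); cv2.imwrite(f"pics/{n}0.png",im[:,:,::-1])
print(manip.current_clock(),manip.current_tcp_rot(),manip.current_finger_gap())
E
```

```text
pics
scene {'vfov': 50.07867082125081, 'cx': 256.7316741424703, 'cy': 185.4224467077394, 'eye': array([-0.50280317,  0.71855521,  0.52746719]), 'attitude': array([-0.4115503 ,  0.72278038, -0.4838416 ,  0.27223552])}
side {'vfov': 47.52812184268373, 'cx': 259.69204313578183, 'cy': 190.39670640330115, 'eye': array([-0.66029222,  0.28519096,  0.80816746]), 'attitude': array([-0.596043  ,  0.64978423, -0.35333322,  0.31252013])}
wrist {'vfov': 58.30622615664447, 'cx': 251.7014808873541, 'cy': 190.34304977255775, 'eye': array([0.19883019, 0.62227182, 0.38422495]), 'attitude': array([0.8314467 , 0.53774074, 0.07531587, 0.11772346])}
0.15 [ 2.09818270e-01  9.77740126e-01 -7.12921012e-04 -1.75465063e-04] 0.09153333585775542
```

View pics/scene0.png

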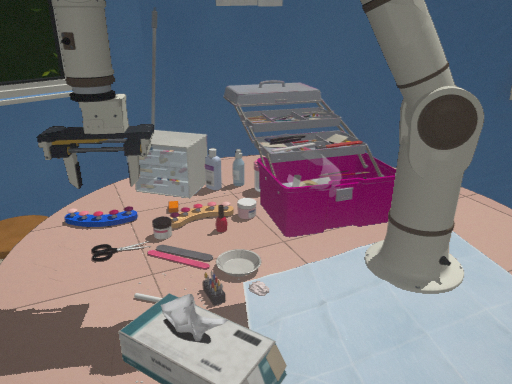

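View pics/side0.png

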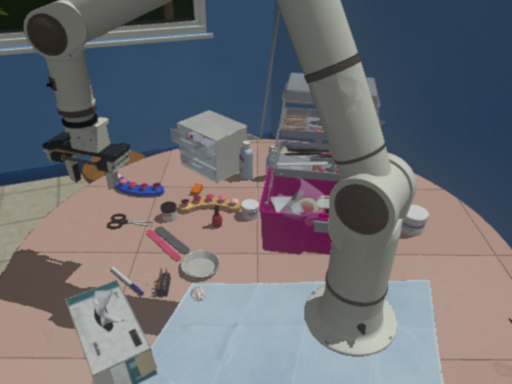

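View pics/wrist0.png

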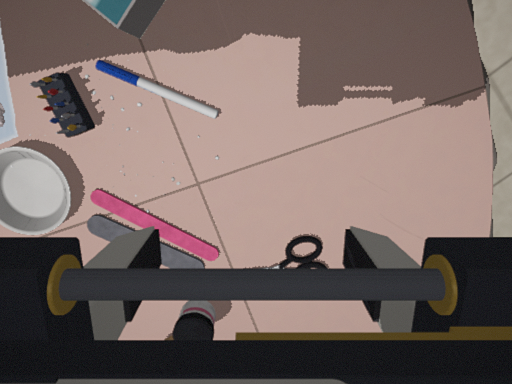

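The scene view shows the wooden bar at about (168–235, 205–222), the black-lidded tub at (162, 228) by its left (dark) end, the white-lidded tub at (247, 209) by its right (pale) end, the varnish at (221, 218) and the orange block at (173, 207). In the side view the bar is at (178–240, 195–212), the black tub at (168, 211), the white tub at (250, 209), the varnish at (217, 220) and the orange block at (197, 188). The blue bar and the large tub are look-alikes. The bar is out of view of the wrist camera.

```bash
cat > h.py <<'E'
from bench import manip, effector, viewer
import numpy as np, cv2
from scipy.spatial.transform import Rotation as R
def ray(c,u,v):
    f=192/np.tan(np.radians(c['vfov'])/2)
    d=R.from_quat(c['attitude']).apply([(u-c['cx'])/f,(v-c['cy'])/f,1.]); return np.array(c['eye']),d/np.linalg.norm(d)
def onz(c,u,v,z):
    e,d=ray(c,u,v); return e+d*(z-e[2])/d[2]
def tri(rays):
    A=np.zeros((3,3));b=np.zeros(3)
    for e,d in rays:
        P=np.eye(3)-np.outer(d,d);A+=P;b+=P@e
    x=np.linalg.solve(A,b); return x,max(np.linalg.norm(np.cross(x-e,d)) for e,d in rays)
E
python3 - <<'E'
from h import *
S=viewer.get_calibration("scene");D=viewer.get_calibration("side");W=viewer.get_calibration("wrist")
for n,s,d in (("black",(162,222),(168,206)),("white",(247,203),(250,204)),("varn",(221,218),(217,220)),("orange",(173,206),(197,188)),("dome4",(176,215),(185,208)),("dome0",(228,206),(235,203))):
    print(n,tri([ray(S,*s),ray(D,*d)]),onz(S,*s,.035),onz(D,*d,.035))
# camera in tool frame
T=R.from_quat(manip.current_tcp_rot())
print((T.inv().apply(W['eye']-manip.current_tool_pos())),(T.inv()*R.from_quat(W['attitude'])).as_matrix().round(3))
print(T.as_matrix().round(2))
for z in(.3,.35):print([onz(W,195,330,0)])
E
```

```text
black (array([0.41845743, 0.44673476, 0.04026001]), np.float64(0.0011542794572832141)) [0.42605428 0.44394166 0.035     ] [0.42774489 0.44840968 0.035     ]
white (array([0.41345714, 0.2010856 , 0.03802784]), np.float64(0.0014164898130171564)) [0.41626333 0.19863757 0.035     ] [0.42002133 0.20103919 0.035     ]
varn (array([0.35952837, 0.30444216, 0.03370784]), np.float64(0.006576204297783885)) [0.3698362  0.30338502 0.035     ] [0.34757685 0.30225615 0.035     ]
orange (array([0.56315172, 0.3665386 , 0.00626925]), np.float64(0.0007391869271569483)) [0.50290172 0.38608818 0.035     ] [0.52054463 0.36391872 0.035     ]
dome4 (array([0.42588272, 0.40087219, 0.03625119]), np.float64(0.008709103516038347)) [0.44586346 0.39874599 0.035     ] [0.41368274 0.39699866 0.035     ]
dome0 (array([0.44148295, 0.24602872, 0.02628675]), np.float64(0.00035880682903828397)) [0.42577725 0.2540922  0.035     ] [0.42862001 0.24637282 0.035     ]
[ 0.07406859 -0.00060287 -0.13962725] [[-0.    -0.961 -0.277]
 [ 1.    -0.     0.   ]
 [-0.    -0.277  0.961]]
[[-0.91  0.41 -0.  ]
 [ 0.41  0.91 -0.  ]
 [ 0.   -0.   -1.  ]]
[array([0.44344692, 0.42996688, 0.        ])]
[array([0.44344692, 0.42996688, 0.        ])]
```

Run:
```python
from h import *
S=viewer.get_calibration("scene");D=viewer.get_calibration("side")
for n,s,d in (("boxbot",(275,229),(263,238)),("boxtop",(262,180),(268,193)),("boxbacktop",(257,157),(268,172)),("lid",(227,92),(290,78)),("bottle",(212,152),(248,143))):
    print(n,tri([ray(S,*s),ray(D,*d)]),onz(S,*s,.0),onz(D,*d,.0))
for p in ((.50,.325,.26),(.50,.385,.26)):
    manip.move_pose(p,[0,1,0,0])
    c=viewer.get_calibration("wrist");im=viewer.get_image("wrist")
    k=int(p[1]*1000);cv2.imwrite(f"pics/w{k}.png",im[:,:,::-1]);np.save(f"w{k}.npy",dict(c,im=im),allow_pickle=True)
print(manip.current_clock(),manip.current_tool_pos())
a,b=[cv2.imread(f"pics/w{k}.png") for k in(325,385)]
cv2.imwrite("pics/w.png",cv2.resize(np.vstack([a[:300],b[:300]]),None,fx=1,fy=1))
```

```text
boxbot (array([ 0.30912303,  0.172016  , -0.00679636]), np.float64(0.0015445936108625141)) [0.30146315 0.17820629 0.        ] [ 2.98734679e-01  1.72739560e-01 -1.11022302e-16]
boxtop (array([0.40356233, 0.15202393, 0.0931093 ]), np.float64(0.007912891404275545)) [0.61879294 0.02408236 0.        ] [0.52707439 0.13304864 0.        ]
boxbacktop (array([0.4298835 , 0.15161006, 0.15166916]), np.float64(0.009848710073385962)) [ 0.84079468 -0.08864709  0.        ] [0.66008418 0.11834087 0.        ]
lid (array([0.88476741, 0.01809052, 0.26202868]), np.float64(0.0017219491817087222)) [ 2.23834042 -0.66721036  0.        ] [ 1.63306120e+00 -1.10079210e-01 -1.11022302e-16]
bottle (array([0.66187317, 0.18944516, 0.11669389]), np.float64(0.0007238516879611272)) [0.99017205 0.0397742  0.        ] [0.88670695 0.17349676 0.        ]
1.9333 [0.49874493 0.38662774 0.25963554]
```

View pics/w.png

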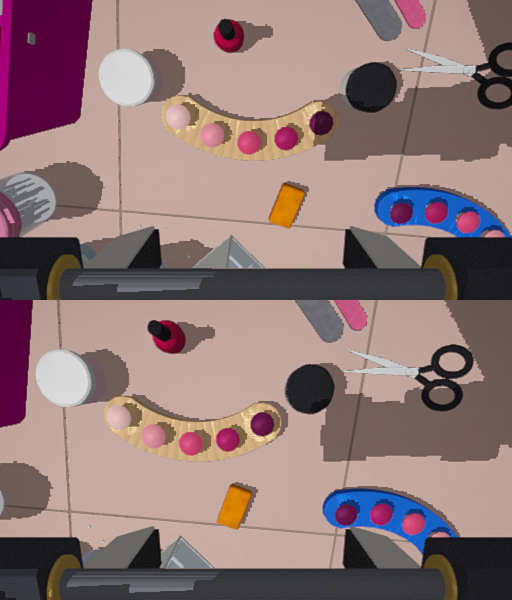

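Both wrist views show the wooden bar, pale to dark from left to right. In the top view the domes are at (178,117), (211,135), (249,142), (286,138) and (321,123). In the bottom view they are at (119,117), (153,136), (191,143), (228,140) and (262,124). The black tub is at (371,87) in the top view, beside the dark dome 4, and the white tub at (127,77), beside dome 0. So the order is 4→0.

```bash
cat > loc.py <<'E'
from h import *
def centre(im,u,v):
    lab=cv2.cvtColor(im,cv2.COLOR_RGB2LAB).astype(float)
    ref=np.median(lab[v-3:v+4,u-3:u+4].reshape(-1,3),0)
    m=(np.linalg.norm((lab-ref)*[.35,1,1],axis=2)<13).astype(np.uint8)
    disk=np.zeros_like(m);cv2.circle(disk,(u,v),18,1,-1)
    m=cv2.morphologyEx(m*disk,cv2.MORPH_OPEN,np.ones((3,3),np.uint8))
    n,l,s,c=cv2.connectedComponentsWithStats(m)
    k=l[v,u]; cs,_=cv2.findContours((l==k).astype(np.uint8),cv2.RETR_EXTERNAL,cv2.CHAIN_APPROX_NONE)
    (x,y),r=cv2.minEnclosingCircle(cs[0]); return c[k],s[k,4],(round(x,1),round(y,1),round(r,1))
E
python3 - <<'E'
from loc import *
A,B=[np.load(f"w{k}.npy",allow_pickle=True).item() for k in(325,385)]
pa=[(178,117),(211,135),(249,142),(286,138),(321,123)];pb=[(119,117),(153,136),(191,143),(228,140),(262,124)]
P=[]
for a,b in zip(pa,pb):
    ca,na,ea=centre(A['im'],*a);cb,nb,eb=centre(B['im'],*b)
    x,e=tri([ray(A,*ca),ray(B,*cb)]);xz=(onz(A,*ca,.034)+onz(B,*cb,.034))/2
    print(ca.round(1),na,ea,cb.round(1),nb,eb,x.round(4),round(e,4),onz(A,*ca,.034).round(4),onz(B,*cb,.034).round(4));P.append(xz)
P=np.array(P);print(np.linalg.norm(np.diff(P,axis=0),axis=1))
# arc fit: known geometry (planar rigid)
th=(np.arange(5)-2)*40/130;M=np.c_[130*np.sin(th),-130*np.cos(th)]/1000
m0,p0=M.mean(0),P[:,:2].mean(0);U,_,Vt=np.linalg.svd((M-m0).T@(P[:,:2]-p0));Rm=(Vt.T@np.diag([1,np.linalg.det(Vt.T@U.T)])@U.T)
F=(M-m0)@Rm.T+p0;print("fit",F.round(4).tolist(),"res",(P[:,:2]-F).round(4).tolist(),np.degrees(np.arctan2(Rm[1,0],Rm[0,0])))
np.save("domes.npy",F)
for n,a,b in(("white",(127,77),(64,77)),("black",(371,87),(310,89)),("cap",(225,28),(156,28))): print(n,tri([ray(A,*a),ray(B,*b)]))
E
```

```text
[177.1 116.4] 456 (177.4, 116.3, 12.6) [117.9 117.1] 468 (117.7, 117.4, 12.9) [0.4502 0.2478 0.0314] 0.0001 [0.4501 0.2483 0.034 ] [0.45   0.2487 0.034 ]
[211. 135.] 418 (211.2, 135.2, 11.9) [152.8 135.8] 428 (152.8, 135.8, 11.9) [0.4697 0.2825 0.0302] 0.0 [0.4692 0.283  0.034 ] [0.4692 0.2836 0.034 ]
[248.5 142.1] 406 (248.5, 142.0, 11.4) [190.3 143.2] 403 (190.2, 143.1, 11.5) [0.4769 0.3226 0.0324] 0.0 [0.4767 0.3226 0.034 ] [0.4767 0.3229 0.034 ]
[285.5 137.9] 387 (286.0, 138.0, 11.4) [227.3 139.2] 386 (227.4, 139.2, 11.2) [0.4726 0.3621 0.0315] 0.0001 [0.4722 0.3619 0.034 ] [0.4723 0.3623 0.034 ]
[322.5 122.6] 358 (321.3, 122.6, 11.7) [261.7 123.7] 393 (261.6, 123.6, 11.4) [0.4552 0.3982 0.0433] 0.0001 [0.4562 0.4001 0.034 ] [0.4559 0.3985 0.034 ]
[0.03974289 0.04017185 0.03954698 0.04059969]
fit [[0.45, 0.2487], [0.4691, 0.2836], [0.4768, 0.3227], [0.4723, 0.3623], [0.456, 0.3987]] res [[0.0, -0.0002], [0.0001, -0.0003], [-0.0001, 0.0001], [-0.0, -0.0002], [0.0, 0.0006]] 87.69308589307167
white (array([0.41118915, 0.20304295, 0.04283465]), np.float64(0.00027247621071721376))
black (array([0.42061446, 0.44705048, 0.03507518]), np.float64(0.00019093884715188503))
cap (array([0.36992484, 0.3019013 , 0.06333426]), np.float64(0.00044342150645626033))
```

The arc fit leaves residuals of 0.6 mm or less. I'll close the fingers, set them across the bar and press dome 4 first, with force feedback.

```bash
cat > press.py <<'E'
from h import *
F=np.load("domes.npy"); Q=R.from_matrix(np.array([[0,1,0],[1,0,0],[0,0,-1.]])).as_quat()
def press(i,lift=True,target=1.5,zmin=.050):
    x,y=F[i]
    manip.servo_line([x,y,.068],vel=.1); manip.sleep(.3)
    f0=np.mean([manip.current_force() for _ in range(5)],0); log=[]
    z=.061
    while z>zmin-1e-6:
        manip.servo_line([x,y,z],vel=.03); manip.sleep(.1)
        f=manip.current_force()-f0; p=manip.current_tool_pos()
        log.append((round(z*1e3,1),(p[2]*1e3).round(1),f[2].round(2)))
        if f[2]>target: break
        z-=.001
    manip.sleep(.3)
    print(i,log,"f",(manip.current_force()-f0).round(2),"dxy mm",((manip.current_tool_pos()[:2]-F[i])*1e3).round(1))
    if lift: manip.servo_line([x,y,.068],vel=.1)
    print("t",manip.current_clock())
E
python3 - <<'E'
from press import *
effector.close(10); print(manip.current_finger_gap())
manip.move_pose([*F[4],.14],Q); manip.servo_line([*F[4],.075],vel=.1)
print(manip.current_force(),manip.current_tool_pos())
press(4)
E
```

```text
0.00011401906092860215
[ 0.52929706 -0.82305519 -0.69175306] [0.4562917  0.39898603 0.07534486]
4 [(61.0, np.float64(60.9), np.float64(1.25)), (60.0, np.float64(60.1), np.float64(0.72)), (59.0, np.float64(59.0), np.float64(0.7)), (58.0, np.float64(57.9), np.float64(0.85)), (57.0, np.float64(57.0), np.float64(1.29)), (56.0, np.float64(56.0), np.float64(0.4)), (55.0, np.float64(55.0), np.float64(1.31)), (54.0, np.float64(54.1), np.float64(1.45)), (53.0, np.float64(53.0), np.float64(1.8))] f [0.81 1.23 2.7 ] dxy mm [0.  0.1]
t 9.975
```

Force noise is about 0.5 N. I'll press dome 4 again with averaged readings at three heights to check contact and stiffness.

```bash
cat > press2.py <<'E'
from press import *
def avg(n=8):
    s=[]
    for _ in range(n): s.append(manip.current_force()[2]); manip.sleep(.03)
    return np.mean(s)
def press2(i,zs=(.053,.0515),lift=True):
    x,y=F[i]; manip.servo_line([x,y,.062],vel=.1); manip.sleep(.15); f0=avg()
    for z in zs:
        manip.servo_line([x,y,z],vel=.03); manip.sleep(.1); f=avg()-f0
        print(i,"z",(manip.current_tool_pos()[2]*1e3).round(2),"f",f.round(2))
        if f>2.6: print("stiff"); break
    if not lift: return
    manip.servo_line([x,y,.062],vel=.06); print("t",manip.current_clock())
E
python3 - <<'E'
from press2 import *
press2(4,(.055,.053,.0515))
E
```

```text
4 z 55.06 f 0.09
4 z 53.09 f 0.88
4 z 51.57 f 1.57
t 12.95
```

Contact is at TCP z ≈ 55 mm with about 450 N/m, so 51.5 mm gives a dip of about 3.5–4 mm. On to the remaining domes.

Run:
```python
from press2 import *
for i in (3,2,1): press2(i)
press2(0,lift=False)
for n in("scene","side"):
    im=viewer.get_image(n);cv2.imwrite(f"pics/{n}1.png",im[:,:,::-1])
a=cv2.imread("pics/scene1.png")[150:270,120:290];b=cv2.imread("pics/side1.png")[150:270,120:290]
cv2.imwrite("pics/end.png",cv2.resize(np.hstack([a,b]),None,fx=2.3,fy=2.3))
print(manip.current_tool_pos(),F[0],manip.current_clock())
```

```text
3 z 53.05 f 0.67
3 z 51.53 f 1.74
t 15.675
2 z 53.09 f 0.83
2 z 51.52 f 1.51
t 18.4
1 z 53.07 f 0.98
1 z 51.52 f 1.74
t 21.125
0 z 53.08 f 1.8
0 z 51.52 f 2.21
[0.44998748 0.24868094 0.05150562] [0.44997048 0.24868664] 23.625
```

View pics/end.png

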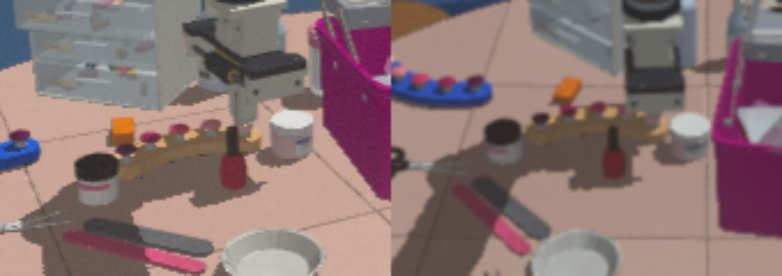

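In both crops the closed fingertips rest on the pale dome next to the white tub (crop pixels about (245,120) on the left and (650,105) on the right). The other four domes are up, and the tubs, bottle and block stand where they were. At about 2.2 N the dip is roughly 4–5.5 mm, so I'm handing in.

```bash
python3 -c "
from bench import manip
print(manip.hand_in())"
```

```text
the job is handed in; nothing more can be done
None
```

I touched all five domes in order from the black-lidded tub's end to the white-lidded tub's end, dipping each about 3.5–5.5 mm by force and height readings, and handed the job in with the fingertips resting on the last (pale) dome; the judge's verdict was not shown.

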